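# Hang the craft mallet in its keyed ring

## Robot

A 6-joint arm with a two-finger parallel gripper is mounted at the origin on the work surface; the furniture and walls round the work are solid. World frame = base frame: x ahead of the robot, y to its left, z up, the work surface at z = 0. Lengths are in m, angles in rad, forces in N, time in s.
With the tool pointing down it reaches from about 0.375 to 0.975 m from the base axis. Payload 3.8 kg.
Tool frame: the origin (TCP) lies at the very end of the fingers, on their centre line; the grasp point (between the pads) lies 19 mm behind it; z points along the fingers, y is the line along which they close (so a half turn about z gives the same grasp; the last joint's range is limited). The gripper opens to 88 mm and grips with 3 to 60 N. Pads are 18 mm wide; open, the fingers measure 123 mm over their backs; the gripper's body (75 mm by 187 mm) begins 45 mm behind the grasp point.
Start: joints at [-1.195, 0.264, 1.604, -0, 1.274, -0.037], TCP at [0.271, -0.618, 0.239] pointing down, gripper open.
Joint ranges: [-2.63, 2.63], [-0.94, 2.18], [0.31, 2.57], [-1.31, 4.45], [0, 2.66], [-2.55, 2.55]. Speed limits (rad/s): [2.57, 2.57, 3.14, 3.14, 3.14, 3.14].

## Interface

Orientations are given as a unit quaternion [w, x, y, z].
In Python, from bench import * gives the robot as it stands. The module is installed in compiled form; this text tells all that it offers.
- The arm moves only by the shell command python3 -m handwheel 'ROWS' [FORCE]. ROWS is JSON, a list of rows, each an object of numbers: "jaw": the opening in per cent of the stroke, from 0 (shut) to 100 (fully open); "tx", "ty", "tz": the shift along the tool's x, y, z in mm; "turn": the turn about the tool's z in rad. In form: [{"jaw": .., "tx": .., "ty": .., "tz": .., "turn": ..}, ...]. A call has 1 to 10 rows; each row shifts and turns the commanded pose from where the row before left it, along the tool's axes as they then stand; what a row does not reach is not made up. A row lasts 1/10 s, in which the tool goes at most 50 mm and 8.59 degrees, less where a joint would pass 70% of its speed; a pose out of reach is approached as far as the arm can. A call is refused whole if a number of a shift passes 50 or a number of a turn 0.15, either way. A call with a gripper value outside its range is refused whole. The fingers move at their own pace and stop on an object; FORCE is the grip in N (left out, the last holds). Time passes only in rows, so rows that do not move let the fingers close. It gives the time, the measured TCP pose, the force, the opening and the grip force at its end, in the units of the state.
- get_obs(): the state, without advancing time (a new reading comes with each control period).
- read_camera(name): name is "scene" or "top" or "wrist"; returns the picture (480x640x3 uint8, red, green, blue); there is no depth.
- calibration(name): a dict with "vfov" (degrees; the focal length in pixels is half the picture's height over the tangent of half this angle, whatever the lens; pixels are square), "cx", "cy" (the principal point, pixels), "k1" (the pictures are not rectified: a ray, as slopes to the right and down, at radius r is drawn at 1 + k1 r^2 times it, then the intrinsics apply), "extrinsics" (4x4, takes a point from camera to world coordinates). Camera axes: x right, y up, looking along -z (the intrinsics and any distortion apply to the point x, -y, -z); pixel columns grow to the right and rows downward; lengths in m; the calibration is good to about 2 mm. A picture is of the moment at which its call begins: read the wrist's pose just before it. calibration takes no time and is no camera call; for the wrist camera it gives the pose at the moment of the call.
- hand_in(): hands the job in; it is judged then, once.
Trained networks look in the newest picture that a camera, given by its name, has taken for a name from the list of things; names that differ only in an ending like _2 or _b are one class to them, and where a whole thing is asked for, a point or a joint stands for the part that bears it (a point fixed in the world has none). Each returns a list of dicts, best first, with "conf" (0 to 1); they miss things now and then, are a little off and sometimes report something else, mostly with a low value. They report only what shows in the picture. A call takes as long as a camera call. They do not tell look-alikes from the thing itself.
- search_frame(camera, label): "uv" ([column, row] in pixels, amid what is visible of it).
- trace(camera, label): "pixels" (480x640 bool, what is visible of it) and "uv" ([column, row] in pixels, amid what is visible of it).
- tip_of(camera, label): "uv" ([column, row] in pixels: a listed point, or the origin of a listed thing).
The state is a dict: "clock": time; "joints": joint angles; "joint_velocities": joint speeds; "joint_torque": joint torques, N m; "eef_pos": TCP position; "tool_rot": TCP orientation; "ft_force": force on the tool from outside, world axes, zero at the start; "wrist_torque": the same for the moment, N m; "finger_gap": finger opening in m; "gripper_force": force on a finger pad.
Only numpy, scipy, OpenCV 4.12 (cv2) and the standard library are available. Lean on these libraries where they do the work, as an engineer would, in place of code of your own. Each camera call takes 0.05 s, during which the arm holds its last target. There are 200 camera calls.

## Task

Lift the small wooden mallet out of the wooden block and lower it handle-first through the steel ring of the holder. Pressing only gently, turn it until the flat neck under its head finds the slot hidden in the ring and the head sits fully down on the rim, then let go of it. Do not force the ring and do not knock over or shove the things standing around.

Things in the scene. Friction and masses are not known exactly. Their poses are not given: they have to be found in the camera images.
- mallet_centre (a point): Centre of the mallet's head. The mallet (about 180 g) stands upright in the block, handle down. Head: wooden bar 74 mm long (its x), 32 wide (y), 50 high (z up). Grasp it across the 32 mm with the fingertips above its underside, 25 mm below this point. A half turn about z makes no difference. See mallet_foot for the rest.
- mallet_foot (a point): Lower end of the mallet's handle, 128 mm below the head's centre. From the head down: a flat steel neck 44 mm long (along x, like the head), 10 wide, 18 high, lower edges rounded by 2 mm; then a round handle 14 mm thick, 85 long, tapering over its last 8 mm.
- block: Fixed wooden block 70 x 64 x 95 mm, origin at the centre of its underside. A vertical hole 20 mm wide holds the mallet's handle; the mallet's neck rests on the block's top.
- holder: Fixed ring holder: plywood base 90 (x) x 130 (y) x 12 mm with two posts and a steel cross plate, up to 95 mm high, that carries the ring; origin at the centre of its underside, z up. Neither holder nor ring may be loaded with more than 25 N.
- rim (a point): Centre of the ring's mouth at rim height (125 mm above the table), axes as the holder's. Ring 66 mm outside, mouth 50 mm wide and 8 mm deep; a brass screw head sticks out of its -x side. On its rubber bush it gives 1 mm down for each 3 N, 6 mm at most. With the mallet home, the head's underside is on the rim and the head's centre 25 mm above it.
- step (a point): Centre of the steel step at the bottom of the mouth, 8 mm below the rim (top face). An 18 mm hole passes the handle; a slot 49 x 14 mm takes the neck. The slot's direction is NOT measured: up to 43 degrees (0.75 rad) either side of the ring's x. In line within about 6 degrees the mallet sinks home; else its neck stays on the step, head 10 mm above the rim. Do not force it.
- glue_stick: Bystander: standing glue stick, 25 mm thick, 94 mm high; origin at the centre of its underside.
- thread_spool: Bystander: wooden spool of grey thread, 28 mm thick, 40 mm high; origin at the centre of its underside.
- pigment_jar: Bystander: small white-capped jar, 46 mm thick, 109 mm high; origin at the centre of its underside.
Things that resemble listed ones, but are neither listed nor needed, are in the scene too. What is shaped like the holder but green is not meant.

How it is judged:
By the outcome, as a careful person would: the job done as asked, in the order asked, and still so for the second after the job is handed in, with the robot touching nothing.
It also fails if it takes over 58 s, if anything falls off the work surface, if the arm or the gripper's body presses on something with over 40 N, if the wrist force passes 120 N, or if a joint passes its speed limit or range.

## Working session

There is one attempt and no reset: what is moved stays moved. The work goes in short steps, Python scripts to look and compute and a shell command to move; the robot and the scene stay as the last step left them, time stands still between calls to the robot, and variables do not carry over. Pictures are saved under pics/ and viewed, at most 10 in all, crops included, and the job is handed in when it is done.

```bash
mkdir -p pics; cat > h.py <<'E'
from bench import *
import numpy as np, cv2
def K(c):
    f=240/np.tan(np.radians(c["vfov"])/2); return f
def ray(c,uv):
    f=K(c); d=np.array([(uv[0]-c["cx"])/f,(uv[1]-c["cy"])/f]); s=d.copy()
    for _ in range(20): s=d/(1+c["k1"]*(s@s))
    E=np.array(c["extrinsics"]); v=E[:3,:3]@np.array([s[0],-s[1],-1]); return E[:3,3],v
def atz(c,uv,z):
    o,v=ray(c,uv); return o+v*(z-o[2])/v[2]
def tri(rays):
    A=np.zeros((3,3));b=np.zeros(3)
    for o,v in rays:
        v=v/np.linalg.norm(v);P=np.eye(3)-np.outer(v,v);A+=P;b+=P@o
    return np.linalg.solve(A,b)
def proj(c,p):
    E=np.array(c["extrinsics"]); q=E[:3,:3].T@(np.array(p)-E[:3,3]); s=np.array([q[0],-q[1]])/-q[2]
    return s*(1+c["k1"]*(s@s))*K(c)+[c["cx"],c["cy"]]
E
cat > a.py <<'E'
from h import *
np.set_printoptions(precision=3,suppress=True)
o=get_obs(); print(o["clock"],o["eef_pos"],o["tool_rot"],o["ft_force"],o["finger_gap"])
for n in ["scene","top"]:
    cv2.imwrite(f"pics/{n}0.png",read_camera(n)[:,:,::-1]); c=calibration(n); print(n,c["k1"],np.array(c["extrinsics"])[:3])
    for l,z in [("mallet_centre",.138),("block",0),("holder",0),("rim",.125),("glue_stick",0),("thread_spool",0),("pigment_jar",0)]:
        for r in tip_of(n,l)[:3]: print(l,round(r["conf"],2),np.array(r["uv"]),atz(c,r["uv"],z))
E
python3 a.py
```

```text
0.0 [ 0.271 -0.618  0.237] [-0.001  0.979  0.205 -0.   ] [ 0.031 -0.49  -1.263] 0.08801000407152731
scene -0.1903730358504491 [[-0.718  0.374 -0.587 -0.362]
 [-0.695 -0.415  0.587  0.897]
 [-0.024  0.83   0.558  0.903]]
mallet_centre 0.6 [370.8 188. ] [ 0.494 -0.174  0.138]
block 0.59 [373.7 229.3] [ 0.495 -0.193  0.   ]
holder 0.87 [328.9 389.9] [0.192 0.313 0.   ]
holder 0.73 [255.6 250.1] [0.661 0.09  0.   ]
holder 0.66 [384.8 275.2] [ 0.343 -0.052  0.   ]
rim 0.81 [388.8 230.1] [ 0.348 -0.064  0.125]
rim 0.8 [283.  252.9] [0.465 0.168 0.125]
rim 0.68 [330.4 347.1] [0.184 0.315 0.125]
glue_stick 0.71 [256.  250.2] [0.66 0.09 0.  ]
thread_spool 0.71 [331.5 265.3] [ 0.468  0.006 -0.   ]
pigment_jar 0.86 [213.4 253.9] [0.731 0.177 0.   ]
top -0.032464032843180786 [[ 0.001  0.999 -0.051  0.392]
 [-1.     0.001 -0.002  0.042]
 [-0.002  0.051  0.999  1.685]]
mallet_centre 0.62 [408.1 229.4] [ 0.49  -0.195  0.138]
block 0.87 [402.  230.8] [ 0.495 -0.198  0.   ]
holder 0.63 [355.1 286.1] [ 0.336 -0.062  0.   ]
holder 0.57 [274.7 243.2] [0.459 0.169 0.   ]
rim 0.96 [219.1 343.6] [0.187 0.306 0.125]
rim 0.76 [271.2 243.2] [0.454 0.169 0.125]
rim 0.76 [359.4 284.5] [ 0.344 -0.066  0.125]
glue_stick 0.65 [300.1 171.9] [0.666 0.097 0.   ]
thread_spool 0.49 [327.9 245.4] [0.453 0.016 0.   ]
pigment_jar 0.64 [273.6 151.6] [0.726 0.174 0.   ]
```

View pics/scene0.png

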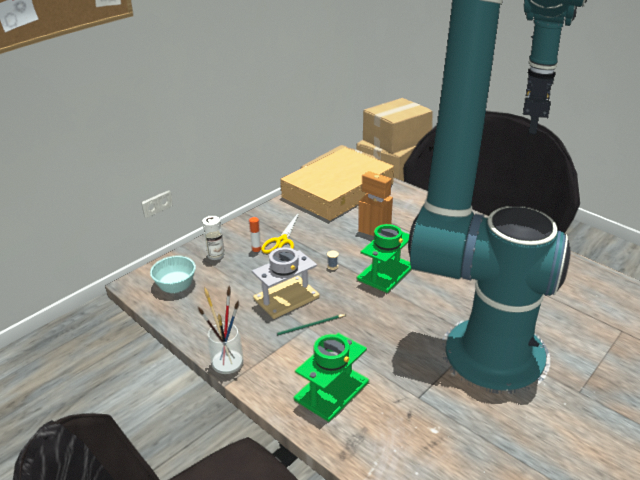

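View pics/top0.png

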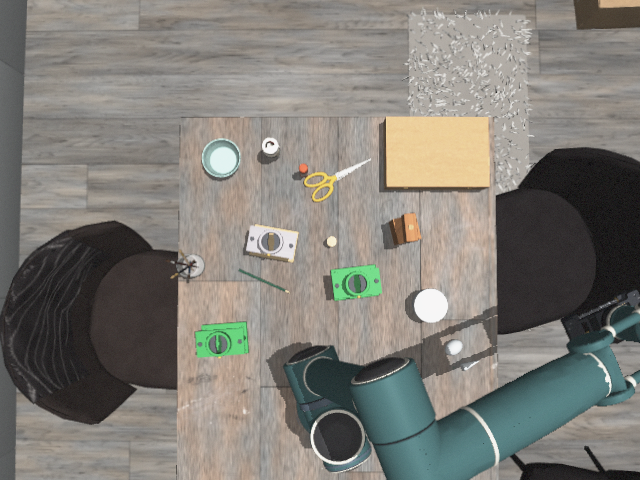

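Grey holder is at scene (283,253) / top (271,243). The green look-alikes are at scene (388,235), (330,350) and top (357,283), (220,343). The only mallet and block are at scene (376,190) / top (405,229). Unlisted white objects are at top (430,305) and (455,347), near the arm's path. I'll check all of these in one close crop.

```bash
python3 - <<'E'
from h import *
np.set_printoptions(precision=3,suppress=True)
t=cv2.imread("pics/top0.png"); s=cv2.imread("pics/scene0.png")
f=lambda i,x,y,w,h:cv2.resize(i[y:y+h,x:x+w],(400,300),interpolation=cv2.INTER_CUBIC)
cv2.imwrite("pics/crop1.png",np.vstack([np.hstack([f(t,235,210,80,60),f(t,375,200,80,60)]),np.hstack([f(t,380,270,140,105),f(s,240,160,160,120)])]))
c=calibration("wrist");E=np.array(c["extrinsics"]);print(E,c["vfov"],c["k1"])
ct,cs=calibration("top"),calibration("scene")
for n,a,b in [("mallet",(408.1,229.4),(370.8,188)),("rim",(271.2,243.2),(283,252.9))]: print(n,tri([ray(ct,a),ray(cs,b)]))
print(get_obs()["joints"])
E
```

```text
[[ 0.402  0.886  0.233  0.331]
 [-0.916  0.388  0.104 -0.593]
 [ 0.002 -0.255  0.967  0.385]
 [ 0.     0.     0.     1.   ]] 71.38992573676136 -0.008663036564926096
mallet [ 0.497 -0.191  0.13 ]
rim [0.456 0.171 0.131]
[-1.195  0.264  1.604  0.     1.274 -0.037]
```

View pics/crop1.png

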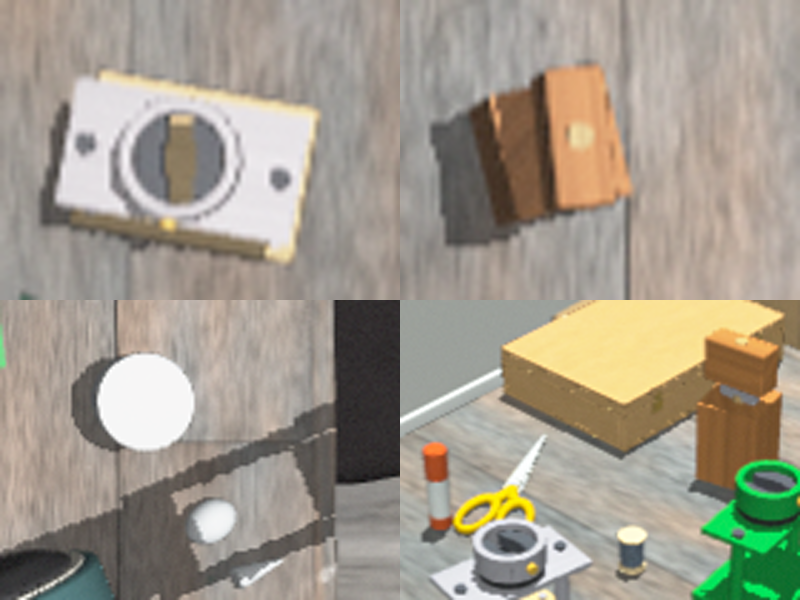

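The crop confirms the picks: the grey holder has its brass screw at crop (170,225), and its slot shows nearly along world x at (181,160). The mallet in its block is at crop (580,135). I'm moving above the mallet.

```bash
python3 -m handwheel '[{"tx":38,"ty":-30,"jaw":100},{"tx":38,"ty":-30},{"tx":38,"ty":-30},{"tx":38,"ty":-30},{"tx":38,"ty":-30},{"tx":38,"ty":-30},{"tx":38,"ty":-30},{"tx":38,"ty":-30},{"tx":38,"ty":-30},{"tx":36,"ty":-31}]'; python3 -m handwheel '[{"turn":0.13},{"turn":0.13},{"turn":0}]' 
cat > w.py <<'E'
from h import *
import sys
np.set_printoptions(precision=4,suppress=True)
n,label,z=sys.argv[1],sys.argv[2],float(sys.argv[3])
o=get_obs(); q=o["tool_rot"]; yaw=2*np.arctan2(q[2],q[1]); print(o["clock"],o["eef_pos"],"yaw",yaw)
c=calibration("wrist"); im=read_camera("wrist"); cv2.imwrite(f"pics/{n}.png",im[:,:,::-1])
for r in tip_of("wrist",label)[:2]: print(r["conf"],r["uv"],atz(c,r["uv"],z))
import json; json.dump({k:(v.tolist() if hasattr(v,"tolist") else v) for k,v in c.items()},open(f"pics/{n}.json","w"))
E
python3 w.py w1 mallet_centre .138
```

```text
0.8 [ 0.2708 -0.6183  0.2388] yaw 0.41281348345585145invalid input
invalid input
```

View pics/w1.png

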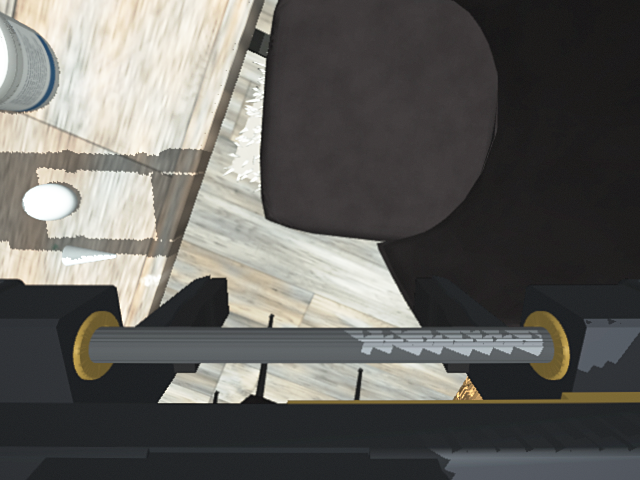

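The moves were refused, so the picture still shows the start pose with floor and chair, and part of a white jar at (20,70). The rows probably need every key.

```bash
python3 -m handwheel '[{"jaw":100,"tx":38,"ty":-30,"tz":0,"turn":0},{"jaw":100,"tx":38,"ty":-30,"tz":0,"turn":0},{"jaw":100,"tx":38,"ty":-30,"tz":0,"turn":0},{"jaw":100,"tx":38,"ty":-30,"tz":0,"turn":0},{"jaw":100,"tx":38,"ty":-30,"tz":0,"turn":0},{"jaw":100,"tx":38,"ty":-30,"tz":0,"turn":0},{"jaw":100,"tx":38,"ty":-30,"tz":0,"turn":0},{"jaw":100,"tx":38,"ty":-30,"tz":0,"turn":0},{"jaw":100,"tx":38,"ty":-30,"tz":0,"turn":0},{"jaw":100,"tx":36,"ty":-31,"tz":0,"turn":0}]'; python3 -m handwheel '[{"jaw":100,"tx":0,"ty":0,"tz":0,"turn":0.13},{"jaw":100,"tx":0,"ty":0,"tz":0,"turn":0.13},{"jaw":100,"tx":0,"ty":0,"tz":0,"turn":0}]' 
python3 w.py w2 mallet_centre .138
```

```text
clock: 1.9
eef_pos: [0.4971, -0.1891, 0.2392]
tool_rot: [0.0, 0.979, 0.205, 0.0]
ft_force: [0.7, -1.2, 0.4]
finger_gap: 0.0885
gripper_force: 0.0
clock: 2.2
eef_pos: [0.4966, -0.1903, 0.2389]
tool_rot: [0.0, 0.997, 0.077, 0.0]
ft_force: [0.4, 0.0, 0.6]
finger_gap: 0.0881
gripper_force: 0.0
2.2 [ 0.4966 -0.1903  0.2389] yaw 0.15386210041234114
0.83 [326.4, 245.2] [ 0.4951 -0.1957  0.138 ]
```

View pics/w2.png

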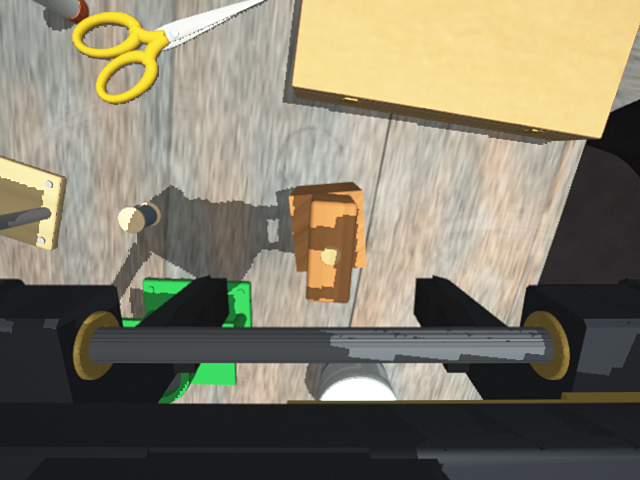

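The wrist view shows the mallet head with its top face from about (311,200) to (350,302). The dowel end is at (330,257), with the block beneath. I'll fit the head's yaw by overlaying a model.

```bash
python3 - <<'E'
from h import *; import json
np.set_printoptions(precision=4,suppress=True)
c=json.load(open("pics/w2.json")); im=cv2.imread("pics/w2.png")
print([atz(c,p,.163) for p in [(311,202),(306,299),(349,302),(330,257)]])
print("two-view z", tri([ray(c,(326.4,245.2)),ray(calibration("scene"),(370.8,188)),ray(calibration("top"),(408.1,229.4))]))
ims=[]
for yaw in [0.12,0.20]:
    j=cv2.resize(im[170:320,260:400],None,fx=4,fy=4,interpolation=cv2.INTER_CUBIC)
    x=np.array([np.cos(yaw),np.sin(yaw),0]);y=np.array([-x[1],x[0],0]); m=atz(c,(330,257),.163)
    P=[proj(c,m+a*.037*x+b*.016*y) for a,b in [(1,1),(1,-1),(-1,-1),(-1,1)]]
    cv2.polylines(j,[((np.array(P)-[260,170])*4).astype(int)],True,(255,0,0),1); ims.append(j[:,100:480])
cv2.imwrite("pics/c2.png",np.hstack(ims))
E
```

```text
[array([ 0.5298, -0.1794,  0.163 ]), array([ 0.46  , -0.1861,  0.163 ]), array([ 0.4624, -0.2171,  0.163 ]), array([ 0.4939, -0.198 ,  0.163 ])]
two-view z [ 0.4958 -0.1926  0.1303]
```

View pics/c2.png

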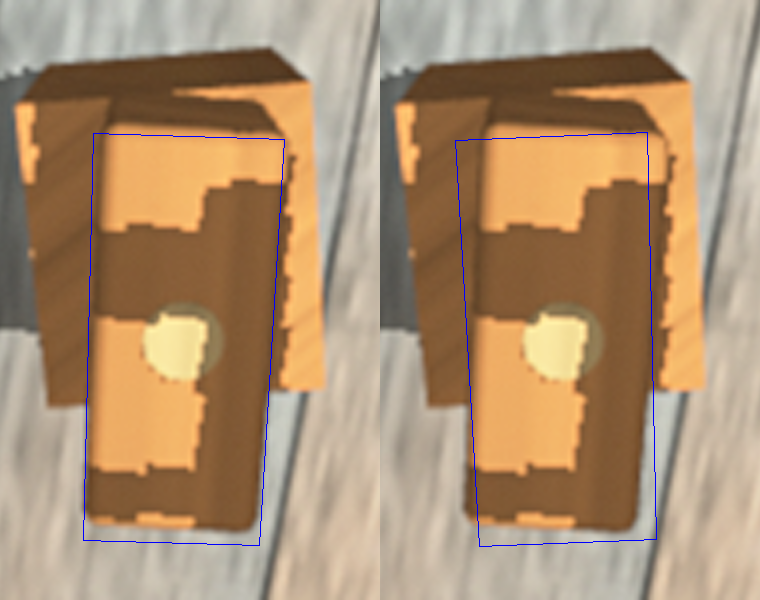

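The yaw = 0.12 overlay on the left nearly fits and the edges give about 0.105. The head centre is about (0.495, -0.197). Now I'll align, descend to TCP z = 0.119 and close gently.

```bash
python3 -m handwheel '[{"jaw":100,"tx":0,"ty":0,"tz":0,"turn":0.05},{"jaw":100,"tx":-2,"ty":6.5,"tz":20,"turn":0},{"jaw":100,"tx":0,"ty":0,"tz":30,"turn":0},{"jaw":100,"tx":0,"ty":0,"tz":30,"turn":0},{"jaw":100,"tx":0,"ty":0,"tz":25,"turn":0},{"jaw":100,"tx":0,"ty":0,"tz":15,"turn":0},{"jaw":100,"tx":0,"ty":0,"tz":0,"turn":0}]'
python3 -m handwheel '[{"jaw":20,"tx":0,"ty":0,"tz":0,"turn":0},{"jaw":20,"tx":0,"ty":0,"tz":0,"turn":0},{"jaw":20,"tx":0,"ty":0,"tz":0,"turn":0},{"jaw":20,"tx":0,"ty":0,"tz":0,"turn":0},{"jaw":20,"tx":0,"ty":0,"tz":0,"turn":0},{"jaw":20,"tx":0,"ty":0,"tz":0,"turn":0}]' 20
```

```text
clock: 3.0
eef_pos: [0.493, -0.1972, 0.1163]
tool_rot: [-0.001, 0.999, 0.052, -0.002]
ft_force: [-0.4, 0.3, -0.0]
finger_gap: 0.0882
gripper_force: 0.0
clock: 3.6
eef_pos: [0.4951, -0.1977, 0.1191]
tool_rot: [0.0, 0.999, 0.051, 0.0]
ft_force: [-1.0, 0.3, 0.2]
finger_gap: 0.0422
gripper_force: 0.0
```

```bash
python3 -m handwheel '[{"jaw":20,"tx":0,"ty":0,"tz":0,"turn":0},{"jaw":20,"tx":0,"ty":0,"tz":0,"turn":0},{"jaw":20,"tx":0,"ty":0,"tz":0,"turn":0},{"jaw":20,"tx":0,"ty":0,"tz":0,"turn":0}]' 30
```

```text
clock: 4.0
eef_pos: [0.495, -0.1976, 0.1188]
tool_rot: [-0.0, 0.999, 0.051, -0.0]
ft_force: [-0.5, -0.2, 0.9]
finger_gap: 0.0316
gripper_force: 30.0
```

Gripped: the gap is 31.6 mm at 30 N. Next is lifting 160 mm and moving beside the holder.

```bash
python3 -m handwheel '[{"jaw":20,"tx":0,"ty":0,"tz":-10,"turn":0},{"jaw":20,"tx":0,"ty":0,"tz":-20,"turn":0},{"jaw":20,"tx":0,"ty":0,"tz":-25,"turn":0},{"jaw":20,"tx":0,"ty":0,"tz":-25,"turn":0},{"jaw":20,"tx":0,"ty":0,"tz":-25,"turn":0},{"jaw":20,"tx":0,"ty":0,"tz":-25,"turn":0},{"jaw":20,"tx":0,"ty":0,"tz":-20,"turn":0},{"jaw":20,"tx":0,"ty":0,"tz":-15,"turn":0}]'
python3 -m handwheel '[{"jaw":20,"tx":-2,"ty":-20,"tz":0,"turn":0},{"jaw":20,"tx":-2,"ty":-40,"tz":0,"turn":0},{"jaw":20,"tx":-2,"ty":-45,"tz":0,"turn":0},{"jaw":20,"tx":-2,"ty":-45,"tz":0,"turn":0},{"jaw":20,"tx":-2,"ty":-45,"tz":0,"turn":0},{"jaw":20,"tx":-2,"ty":-40,"tz":0,"turn":0},{"jaw":20,"tx":0,"ty":-30,"tz":0,"turn":0},{"jaw":20,"tx":0,"ty":-15,"tz":0,"turn":0},{"jaw":20,"tx":0,"ty":0,"tz":0,"turn":0},{"jaw":20,"tx":0,"ty":0,"tz":0,"turn":0}]'
python3 w.py w3 rim .125;
```

```text
clock: 4.8
eef_pos: [0.4953, -0.1978, 0.2858]
tool_rot: [0.0, 0.999, 0.051, 0.001]
ft_force: [0.1, -0.7, -1.4]
finger_gap: 0.0312
gripper_force: 30.0
clock: 5.8
eef_pos: [0.4541, 0.0796, 0.2836]
tool_rot: [0.0, 0.999, 0.052, -0.0]
ft_force: [-0.7, -0.7, -1.5]
finger_gap: 0.0318
gripper_force: 30.0
5.8 [0.4541 0.0796 0.2836] yaw 0.10395077599365012
0.93 [222.7, 212.9] [0.4573 0.1699 0.125 ]
```

View pics/w3.png

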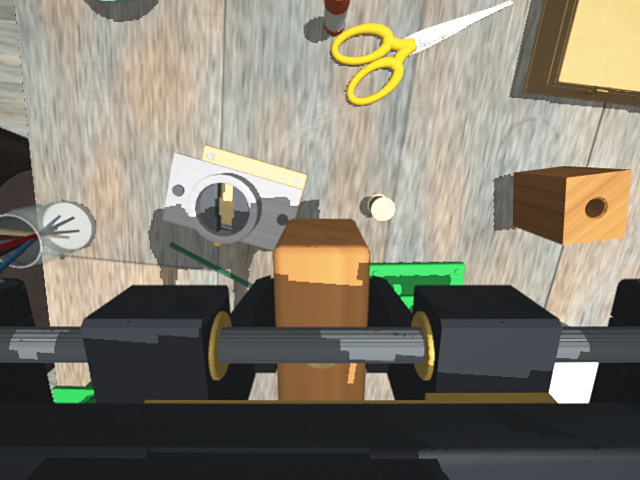

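The mallet is held at (320,300) and the holder's ring is at (225,208). Its slot is visible inside from about (230,185) to (222,228). I'll rectify a top-down view at step height to read the slot angle.

```bash
python3 - <<'E'
from h import *; import json
c=json.load(open("pics/w3.json")); im=cv2.imread("pics/w3.png"); t=cv2.imread("pics/top0.png"); ct=calibration("top")
def rect(im,c,z,cx=.457,cy=.170,n=400,s=.0002): # up=+x, left=+y, 0.2mm/px
    g=np.array([[proj(c,(cx+(n/2-r)*s,cy+(n/2-q)*s,z)) for q in range(n)] for r in range(n)],np.float32)
    o=cv2.remap(im,g,None,cv2.INTER_CUBIC); cv2.circle(o,(200,200),125,(0,0,255),1); cv2.drawMarker(o,(200,200),(0,0,255)); return o
a=np.hstack([rect(im,c,.125),rect(im,c,.117)])
cv2.imwrite("pics/c3.png",a); 
E
```

```text
(no output)
```

View pics/c3.png

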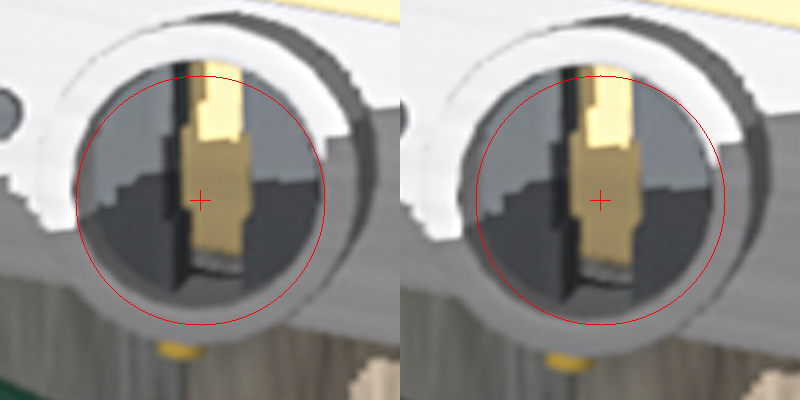

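The slot edges run vertically in the rectified view, so slot yaw is about 0. The ring and hole centre is about (0.461, 0.1705), at about (198,183) in the crop. I'll take a second look from behind the ring, with the tool turned to yaw 0.

```bash
python3 -m handwheel '[{"jaw":20,"tx":-15,"ty":-30,"tz":0,"turn":0},{"jaw":20,"tx":-15,"ty":-35,"tz":0,"turn":0},{"jaw":20,"tx":-14,"ty":-30,"tz":0,"turn":0},{"jaw":20,"tx":0,"ty":0,"tz":0,"turn":0.104},{"jaw":20,"tx":0,"ty":0,"tz":0,"turn":0},{"jaw":20,"tx":0,"ty":0,"tz":0,"turn":0}]'
python3 w.py w4 rim .125; python3 - <<'E'
from h import *; import json
c=json.load(open("pics/w4.json")); im=cv2.imread("pics/w4.png")
def rect(im,c,z,cx=.461,cy=.170,n=400,s=.0002):
    g=np.array([[proj(c,(cx+(n/2-r)*s,cy+(n/2-q)*s,z)) for q in range(n)] for r in range(n)],np.float32)
    o=cv2.remap(im,g,None,cv2.INTER_CUBIC); cv2.circle(o,(200,200),125,(0,0,255),1); cv2.drawMarker(o,(200,200),(0,0,255)); return o
cv2.imwrite("pics/c4.png",np.hstack([rect(im,c,.125),rect(im,c,.117)]))
E
```

```text
clock: 6.5
eef_pos: [0.4011, 0.1689, 0.2837]
tool_rot: [0.0, 1.0, -0.0, 0.0]
ft_force: [0.3, 0.3, -1.0]
finger_gap: 0.0317
gripper_force: 30.0
6.5 [0.4011 0.1689 0.2837] yaw -0.00019785166608575795
0.95 [555.0, 280.2] [ 0.3475 -0.0612  0.125 ]
0.65 [317.1, 163.4] [0.4584 0.1714 0.125 ]
```

View pics/c4.png

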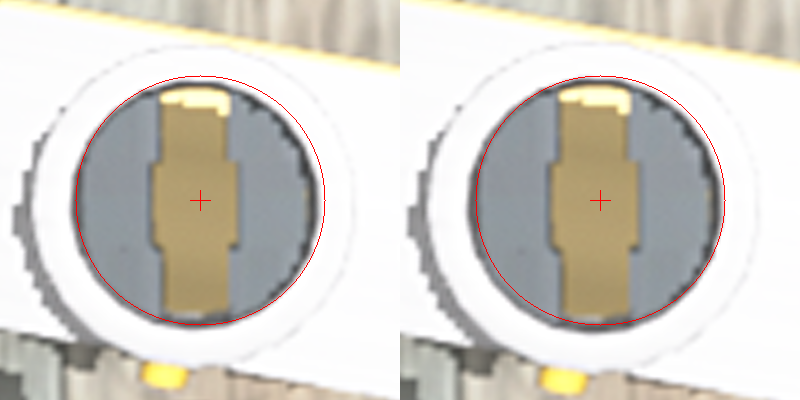

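The slot points along world x within about 0.01 rad, with the hole centre at about (0.460, 0.171). Moving over it and starting the descent.

```bash
python3 -m handwheel '[{"jaw":20,"tx":20,"ty":-1,"tz":0,"turn":-0.01},{"jaw":20,"tx":25,"ty":-1,"tz":0,"turn":0},{"jaw":20,"tx":14,"ty":0,"tz":0,"turn":0},{"jaw":20,"tx":0,"ty":0,"tz":20,"turn":0},{"jaw":20,"tx":0,"ty":0,"tz":15,"turn":0},{"jaw":20,"tx":0,"ty":0,"tz":10,"turn":0},{"jaw":20,"tx":0,"ty":0,"tz":8,"turn":0},{"jaw":20,"tx":0,"ty":0,"tz":8,"turn":0},{"jaw":20,"tx":0,"ty":0,"tz":5,"turn":0},{"jaw":20,"tx":0,"ty":0,"tz":0,"turn":0}]'
```

```text
clock: 7.6
eef_pos: [0.4593, 0.1719, 0.217]
tool_rot: [0.0, 1.0, 0.005, -0.001]
ft_force: [0.4, -0.2, -1.2]
finger_gap: 0.0319
gripper_force: 30.0
```

No contact; the foot is about 9 mm below the step and in the hole. Lowering further.

```bash
python3 -m handwheel '[{"jaw":20,"tx":0,"ty":0,"tz":10,"turn":0},{"jaw":20,"tx":0,"ty":0,"tz":12,"turn":0},{"jaw":20,"tx":0,"ty":0,"tz":12,"turn":0},{"jaw":20,"tx":0,"ty":0,"tz":12,"turn":0},{"jaw":20,"tx":0,"ty":0,"tz":10,"turn":0},{"jaw":20,"tx":0,"ty":0,"tz":7,"turn":0},{"jaw":20,"tx":0,"ty":0,"tz":4,"turn":0},{"jaw":20,"tx":0,"ty":0,"tz":0,"turn":0}]'
```

```text
clock: 8.4
eef_pos: [0.4594, 0.1719, 0.15]
tool_rot: [0.0, 1.0, 0.004, -0.001]
ft_force: [0.9, 0.3, -1.1]
finger_gap: 0.0317
gripper_force: 30.0
```

```bash
python3 -m handwheel '[{"jaw":20,"tx":0,"ty":0,"tz":3,"turn":0},{"jaw":20,"tx":0,"ty":0,"tz":3,"turn":0},{"jaw":20,"tx":0,"ty":0,"tz":2,"turn":0},{"jaw":20,"tx":0,"ty":0,"tz":2,"turn":0},{"jaw":20,"tx":0,"ty":0,"tz":2,"turn":0},{"jaw":20,"tx":0,"ty":0,"tz":0,"turn":0}]'
```

```text
clock: 9.0
eef_pos: [0.4595, 0.1719, 0.1384]
tool_rot: [0.0, 1.0, 0.004, -0.0]
ft_force: [0.1, -0.6, -1.1]
finger_gap: 0.032
gripper_force: 30.0
```

```bash
python3 -m handwheel '[{"jaw":20,"tx":0,"ty":0,"tz":2,"turn":0},{"jaw":20,"tx":0,"ty":0,"tz":2,"turn":0},{"jaw":20,"tx":0,"ty":0,"tz":1,"turn":0},{"jaw":20,"tx":0,"ty":0,"tz":0,"turn":0}]'; python3 -m handwheel '[{"jaw":20,"tx":0,"ty":0,"tz":1.5,"turn":0},{"jaw":20,"tx":0,"ty":0,"tz":0,"turn":0},{"jaw":20,"tx":0,"ty":0,"tz":0,"turn":0}]'
```

```text
clock: 9.4
eef_pos: [0.4596, 0.1719, 0.1335]
tool_rot: [0.0, 1.0, 0.004, -0.0]
ft_force: [0.1, 0.4, -1.3]
finger_gap: 0.0317
gripper_force: 30.0
clock: 9.7
eef_pos: [0.4598, 0.172, 0.1322]
tool_rot: [-0.0, 1.0, 0.004, -0.0]
ft_force: [-0.6, -0.5, -1.4]
finger_gap: 0.0312
gripper_force: 30.0
```

```bash
python3 -m handwheel '[{"jaw":20,"tx":0,"ty":0,"tz":1,"turn":0},{"jaw":20,"tx":0,"ty":0,"tz":0,"turn":0},{"jaw":20,"tx":0,"ty":0,"tz":0,"turn":0}]'; python3 -m handwheel '[{"jaw":20,"tx":0,"ty":0,"tz":0.8,"turn":0},{"jaw":20,"tx":0,"ty":0,"tz":0,"turn":0},{"jaw":20,"tx":0,"ty":0,"tz":0,"turn":0}]'
```

```text
clock: 10.0
eef_pos: [0.4597, 0.172, 0.1312]
tool_rot: [0.0, 1.0, 0.004, -0.0]
ft_force: [-0.5, 0.2, -1.7]
finger_gap: 0.0318
gripper_force: 30.0
clock: 10.3
eef_pos: [0.4597, 0.172, 0.1304]
tool_rot: [0.0, 1.0, 0.004, -0.0]
ft_force: [0.4, -0.1, -0.9]
finger_gap: 0.0317
gripper_force: 30.0
```

```bash
python3 -m handwheel '[{"jaw":20,"tx":0,"ty":0,"tz":0.8,"turn":0},{"jaw":20,"tx":0,"ty":0,"tz":0,"turn":0},{"jaw":20,"tx":0,"ty":0,"tz":0,"turn":0}]'; python3 -m handwheel '[{"jaw":20,"tx":0,"ty":0,"tz":0.6,"turn":0},{"jaw":20,"tx":0,"ty":0,"tz":0,"turn":0},{"jaw":20,"tx":0,"ty":0,"tz":0,"turn":0}]'
```

```text
clock: 10.6
eef_pos: [0.4599, 0.172, 0.1297]
tool_rot: [-0.0, 1.0, 0.004, 0.0]
ft_force: [-0.8, 0.6, -0.9]
finger_gap: 0.0319
gripper_force: 30.0
clock: 10.9
eef_pos: [0.4599, 0.172, 0.1292]
tool_rot: [-0.0, 1.0, 0.004, 0.0]
ft_force: [-0.3, 0.3, 1.4]
finger_gap: 0.0318
gripper_force: 30.0
```

Contact at about z = 0.1295: upward force rose by about 2.5 N, which matches the head on the rim. Next I release and retreat upward.

```bash
python3 -m handwheel '[{"jaw":70,"tx":0,"ty":0,"tz":0,"turn":0},{"jaw":70,"tx":0,"ty":0,"tz":0,"turn":0},{"jaw":70,"tx":0,"ty":0,"tz":0,"turn":0},{"jaw":70,"tx":0,"ty":0,"tz":0,"turn":0},{"jaw":70,"tx":0,"ty":0,"tz":0,"turn":0},{"jaw":70,"tx":0,"ty":0,"tz":0,"turn":0}]'
python3 -m handwheel '[{"jaw":70,"tx":0,"ty":0,"tz":-10,"turn":0},{"jaw":70,"tx":0,"ty":0,"tz":-20,"turn":0},{"jaw":70,"tx":0,"ty":0,"tz":-30,"turn":0},{"jaw":70,"tx":0,"ty":0,"tz":-30,"turn":0},{"jaw":70,"tx":0,"ty":0,"tz":-30,"turn":0},{"jaw":70,"tx":-20,"ty":0,"tz":-20,"turn":0},{"jaw":70,"tx":-30,"ty":0,"tz":0,"turn":0},{"jaw":70,"tx":0,"ty":0,"tz":0,"turn":0},{"jaw":70,"tx":0,"ty":0,"tz":0,"turn":0}]'
python3 w.py w5 mallet_centre .150; python3 - <<'E'
from h import *
s=read_camera("scene"); a=cv2.imread("pics/w5.png")
cv2.imwrite("pics/c5.png",np.hstack([cv2.resize(s[200:340,210:350,::-1],(400,400),interpolation=cv2.INTER_CUBIC),cv2.resize(a[0:320,160:480],(400,400))]))
r=tip_of("scene","mallet_centre"); print(r and r[0],proj(calibration("scene"),(.460,.171,.150)))
E
```

```text
clock: 11.5
eef_pos: [0.4598, 0.172, 0.129]
tool_rot: [-0.0, 1.0, 0.004, -0.0]
ft_force: [-0.3, 0.4, 0.5]
finger_gap: 0.0617
gripper_force: 0.0
clock: 12.4
eef_pos: [0.4098, 0.1716, 0.2698]
tool_rot: [-0.0, 1.0, 0.005, 0.001]
ft_force: [-0.1, -0.6, -0.1]
finger_gap: 0.0618
gripper_force: 0.0
12.4 [0.4098 0.1716 0.2698] yaw 0.00931767621995681
0.84 [317.9, 173.2] [0.4609 0.1737 0.15  ]
{'uv': [281.6, 248.5], 'conf': 0.71} [283.0574863  245.25636701]
```

View pics/c5.png

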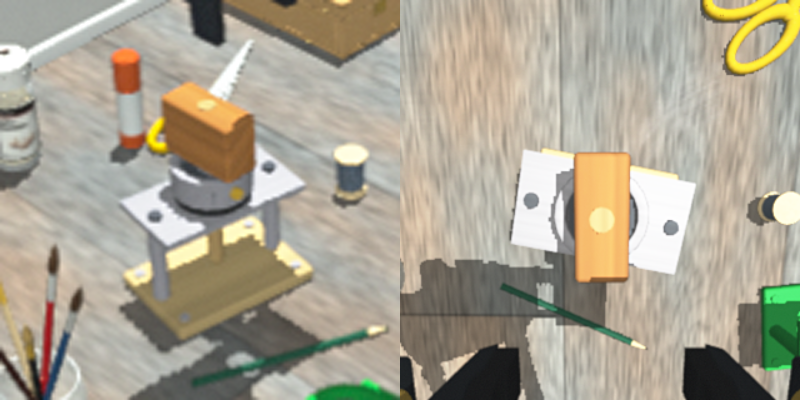

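The left crop shows the head sitting flat on the ring with no gap, at about (208,130). The right crop shows it centred over the ring at (602,215). The glue stick, spool and jar are still standing and the gripper is clear, so I'm handing in.

```bash
python3 -c "from bench import *; print(hand_in())"
```

```text
the job is handed in; nothing more can be done
None
```

The mallet is fully seated in the grey holder's ring and released, nothing around it was knocked over, and the job was handed in at about 12.5 s of the 58 s limit.

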